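Centre the wobbly jar on its little stand

ROBOT

A 6-joint arm with a two-finger parallel gripper is mounted at the origin on the work surface. World frame = base frame: x ahead of the robot, y to its left, z up, the work surface at z = 0. Lengths are in m, angles in rad, forces in N, time in s.
With the tool pointing down it reaches from about 0.35 to 1 m from the base axis. Payload 7.1 kg.
Tool frame: the origin (TCP) lies midway between the tips of the shut fingers; the grasp point (between the pads) lies 19 mm behind it (env.grip_point_offset is the distance from the TCP to the grasp point, in m); z points along the fingers, y is the line along which they close (so a half turn about z gives the same grasp; the last joint's range is limited). The gripper opens to 85 mm and grips with 20 to 120 N. Pads are 22 mm wide; open, the fingers measure 114 mm over their backs; the gripper's body (76 mm by 85 mm) begins 54 mm behind the grasp point. The pads swing forward as they close: fully open they stand 13 mm farther back than shut.
Start: joints at [1.257, 0.423, 1.63, -0, 1.089, -0.019], TCP at [0.182, 0.598, 0.231] pointing down, gripper open.
Joint ranges: [-3, 3], [-0.9, 2.11], [0.09, 2.58], [-1.31, 4.45], [0.11, 2.69], [-2.54, 2.54]. Speed limits (rad/s): [2.39, 2.39, 3.01, 3.14, 3.14, 3.14].

INTERFACE

Orientations are given as a 3x3 rotation matrix whose columns are the frame's x, y, z axes.
In Python, from rig import env, viewer gives the robot as it stands.
- The arm moves only by the shell command python3 -m crank 'ROWS' [FORCE]. ROWS is a JSON object of lists of equal length, an entry for each row: "linear": the shift along the tool's x, y, z in cm, a list of three; "angular": the turn, a rotation vector about the tool's x, y, z in degrees, a list of three; "grip": the closure, from -1 (fully open) to 1 (shut), so that 0 is half open. A call has 1 to 20 rows; each row shifts and turns the commanded pose from where the row before left it, along the tool's axes as they then stand; what a row does not reach is not made up. A row lasts 1/10 s, in which the tool goes at most 50 mm and 8.59 degrees, less where a joint would pass 70% of its speed; a pose out of reach is approached as far as the arm can. A call is refused whole if a number of a shift passes 5 or a number of a turn 8.59, either way. A call with a gripper value outside its range is refused whole. The fingers move at their own pace and stop on an object; FORCE is the grip in N (left out, the last holds). Time passes only in rows, so rows that do not move let the fingers close. It gives the time, the measured TCP pose, the force, the opening and the grip force at its end, in the units of the state.
- env.get_state(): the state, without advancing time (a new reading comes with each control period).
- viewer.snapshot(name): name is "side" or "top"; returns a dict with "color" (480x640x3 uint8, blue, green, red), "camera_matrix" (3x3 intrinsics, pixels), "distortion" ([k1, k2, p1, p2, k3] as OpenCV has them; the pictures are not rectified), "cam_to_world" (4x4, takes a point from camera to world coordinates). Camera axes: x right, y up, looking along -z (the intrinsics and any distortion apply to the point x, -y, -z); pixel columns grow to the right and rows downward; lengths in m; the calibration is good to about 2 mm. A picture is of the moment at which its call begins. There is no depth.
- env.sign_off(): hands the job in; it is judged then, once.
The state is a dict: "time_s": time; "joint_pos": joint angles; "qd": joint speeds; "tau": joint torques, N m; "tcp_pos": TCP position; "tcp_rot": TCP orientation; "wrist_force": force on the tool from outside, world axes, zero at the start; "ft_torque": the same for the moment, N m; "finger_gap": finger opening in m; "grasp_force": force on a finger pad.
Only numpy, scipy, OpenCV 4.12 (cv2) and the standard library are available. Lean on these libraries where they do the work, as an engineer would, in place of code of your own. Each camera call takes 0.05 s, during which the arm holds its last target. There are 200 camera calls.

TASK

The green glass jar has been set down off-centre on its small round stand and could tip off. Nudge it with a light tap or a few, using the fingertips or the outside of the fingers, until it stands upright in the middle of the stand (to within about 5 mm), then leave it standing there untouched. Never press hard, pinch, lift or topple it, and do not disturb the two eyedrop bottles, the hearing-aid case or the hand mirror.

Things in the scene. Friction and masses are not known exactly. Their poses are not given: they have to be found in the camera images.
- jar: Green glass jar, aluminium screw lid, round about its z axis (up), 56 mm high, 0.11 to 0.22 kg, loose. Origin: centre of its foot's underside. Foot 32 mm in diameter, 8 mm high; above it the glass flares to 58 mm at the belly, then narrows to 42 mm at height 42 mm; lid 44 mm in diameter from 42 to 56 mm. It starts 16 to 25 mm off the stand's centre, in any direction.
- jar_belly (a point): Point on the jar's axis 21 mm above its origin, level with the belly, the widest part (58 mm in diameter from 19 to 23 mm up). A level push of 0.5 to 2 N here or lower slides the jar over the stand (friction about 0.5 to 0.7); a push on the lid or the upper half topples it. A contact of more than 12 N, as in a pinch, is too hard.
- stand: Small round stand, fixed to the mat: white ceramic disc 76 mm in diameter, 8 mm thick, on a narrower steel base (60 mm in diameter). Origin: centre of its underside, on its vertical axis, 6 mm above the cart top (the mat is 6 mm thick). Its flat rimless top, on which the jar stands, is 30 mm above the origin, 36 mm above the cart top.
- drops_a: Eyedrop bottle, white with an orange cap and band, 24 mm in diameter, 58 mm high, loose, upright on the mat at one side of the work. Origin: centre of its underside. Bystander, leave alone.
- drops_b: Eyedrop bottle, white with a blue cap and band, 24 mm in diameter, 58 mm high, loose, upright on the mat at one side of the work. Origin: centre of its underside. Bystander, leave alone.
- case: Hearing-aid case, grey below and white above with a steel toggle latch, 50 x 75 x 28.5 mm (x, y, z), loose on the mat. Origin: centre of its underside. Bystander, leave alone.
- mirror: Round steel hand mirror lying flat on the mat beyond the stand, 8 mm thick: disc 84 mm in diameter centred 45 mm along its +y from the origin, handle 16 mm wide reaching 90 mm along its -y. Origin: on the underside near the neck. Bystander, leave alone.
Things that resemble listed ones, but are neither listed nor needed, are in the scene too. There is more than one size of the jar; the job needs the smaller.

How it is judged:
At the end, for the whole second after the job is handed in: The jar stands upright (within 0.05 rad) and at rest on the stand's top, the centre of its foot within 5.5 mm of the stand's axis, nothing touching it but the stand (horizontal distance between jar and stand below 0.0055 m and angle between jar's own z axis and vertical below 0.05 rad and z of jar in the frame of stand between 0.027 and 0.033 m and linear speed of jar below 0.01 m/s).
It fails at once if the jar is tipped by more than 0.35 rad (angle between jar's own z axis and vertical above 0.35 rad).
It fails at once if the jar is lifted more than 8 mm off the stand (z of jar in the frame of stand above 0.038 m).
It fails at once if the jar drops off the stand (z of jar in the frame of stand below 0.022 m).
It fails at once if the jar is pinched or pressed with more than 12 N (contact force between any of the fingers, the arm and jar above 12 N).
It fails at once if an eyedrop bottle, the case or the mirror is moved by more than 10 mm or tipped over (distance of any of drops_a, drops_b, case, mirror from where it was at the start of the episode above 0.01 m or angle between any of drops_a, drops_b's own z axis and vertical above 0.5 rad).
It also fails if it takes over 58 s, if anything falls off the work surface, if the arm or the gripper's body presses on something with over 40 N, if the wrist force passes 120 N, or if a joint passes its speed limit or range.

## Working session

There is one attempt and no reset: what is moved stays moved. The work goes in short steps, Python scripts to look and compute and a shell command to move; the robot and the scene stay as the last step left them, time stands still between calls to the robot, and variables do not carry over. Pictures are saved under pics/ and viewed, at most 10 in all, crops included, and the job is handed in when it is done.

```bash
ls; mkdir -p pics; python3 - <<'E'
from rig import env, viewer
import cv2,numpy as np
for n in("side","top"):
    s=viewer.snapshot(n); cv2.imwrite(f"pics/{n}0.png",s["color"]); print(n,s["camera_matrix"].tolist(),s["distortion"],np.round(s["cam_to_world"],3).tolist())
s=env.get_state(); print(s["time_s"],s["tcp_pos"],np.round(s["tcp_rot"],3).tolist(),s["finger_gap"])
E
```

```text
pics
side [[471.7926594674133, 0.0, 322.00013132946805], [0.0, 471.7926594674133, 242.24524230841462], [0.0, 0.0, 1.0]] [-0.00626714  0.          0.          0.          0.        ] [[-0.703, 0.417, -0.576, 0.025], [-0.711, -0.412, 0.57, 0.464], [0.001, 0.81, 0.586, 0.527], [0.0, 0.0, 0.0, 1.0]]
top [[456.4583371464388, 0.0, 317.74514043085077], [0.0, 456.4583371464388, 236.76917898632198], [0.0, 0.0, 1.0]] [0.02473029 0.         0.         0.         0.        ] [[-0.023, 0.998, -0.051, 0.422], [-1.0, -0.023, 0.001, -0.003], [0.0, 0.051, 0.999, 1.029], [0.0, 0.0, 0.0, 1.0]]
0.1 [0.18141241 0.59756812 0.2306313 ] [[-0.957, 0.291, -0.0], [0.291, 0.957, -0.001], [0.0, -0.001, -1.0]] 0.08547021579561004
```

View pics/side0.png

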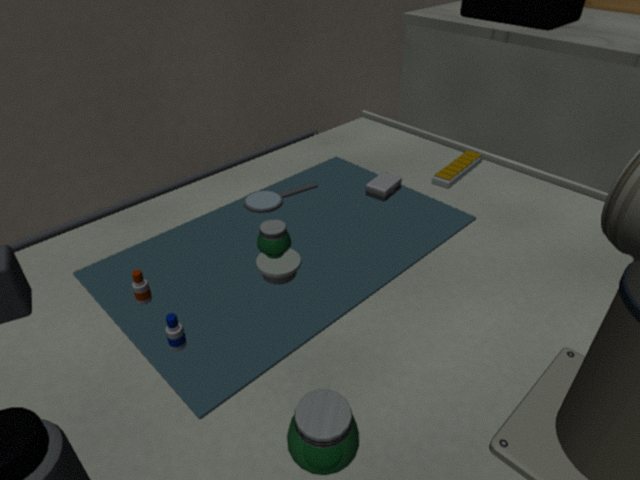

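View pics/top0.png

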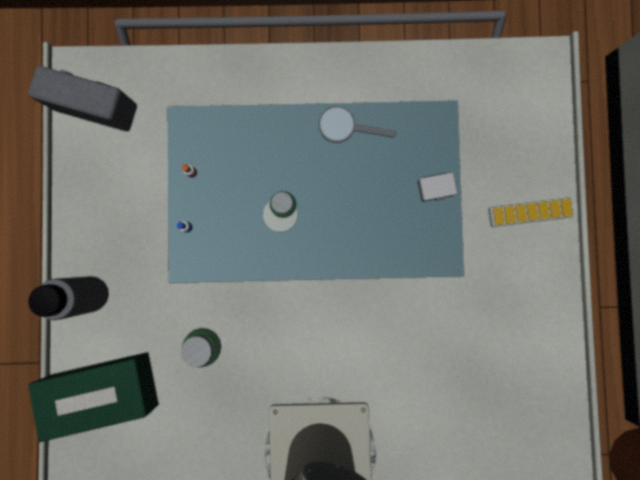

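The side view shows the jar (273,238) on the back of the white stand (279,264), with the bottles at (140,287) and (175,332). The top view shows the lid at (283,203), the stand at (280,215), and the big look-alike jar at (200,347).

```bash
python3 - <<'E'
import cv2,numpy as np
a=cv2.imread("pics/side0.png")[205:295,230:330]; b=cv2.imread("pics/top0.png")[180:240,250:317]
f=lambda i:cv2.resize(i,(400,360),interpolation=cv2.INTER_CUBIC)
h=lambda i:f(cv2.merge([cv2.cvtColor(i,cv2.COLOR_BGR2HSV)[:,:,1]]*3))
cv2.imwrite("pics/crop.png",cv2.resize(np.vstack([np.hstack([f(a),f(b)]),np.hstack([h(a),h(b)])]),(660,600)))
for n,p in(("side",[(273,228),(273,245),(279,268),(279,278),(330,240)]),("top",[(283,202),(283,213),(278,224),(300,230)])):
    i=cv2.cvtColor(cv2.imread(f"pics/{n}0.png"),cv2.COLOR_BGR2HSV); print(n,[i[y,x].tolist() for x,y in p])
E
```

```text
side [[85, 16, 93], [70, 167, 52], [70, 15, 101], [105, 36, 42], [94, 74, 72]]
top [[105, 15, 138], [78, 39, 78], [68, 12, 165], [97, 59, 130]]
```

View pics/crop.png

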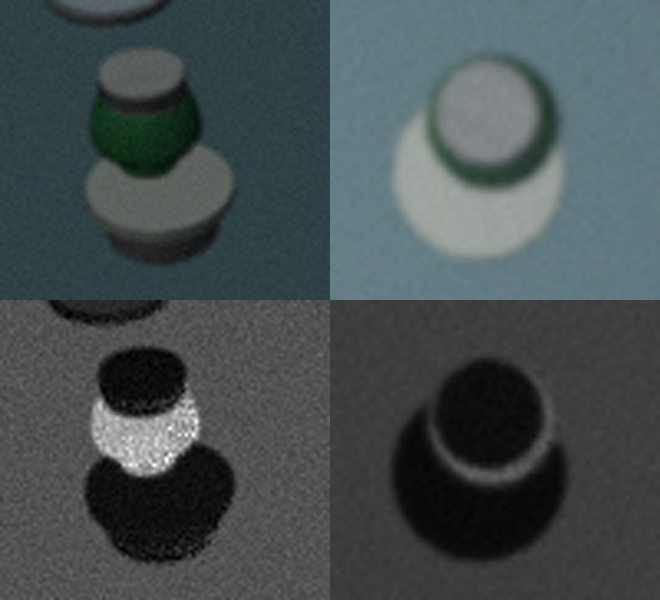

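The crops show that both the lid and the stand disc separate cleanly by low saturation. In the top view the jar's lid sits at about (488,113) in the crop and the stand at about (480,175). Next I'll fit circles of known radius.

```bash
cat > h.py <<'E'
import cv2,numpy as np
from scipy.optimize import least_squares
from rig import env,viewer
def ray(s,px,z):
    p=cv2.undistortPoints(np.float64(px).reshape(-1,1,2),s["camera_matrix"],s["distortion"]).reshape(-1,2)
    T=np.array(s["cam_to_world"]); d=np.c_[p[:,0],-p[:,1],-np.ones(len(p))]@T[:3,:3].T; o=T[:3,3]
    return (o+d*((z-o[2])/d[:,2])[:,None])[:,:2]
def pix(s,P):
    T=np.linalg.inv(s["cam_to_world"]); p=T[:3,:3]@P+T[:3,3]
    return np.array([p[0]/-p[2],-p[1]/-p[2]])*s["camera_matrix"][0,0]+s["camera_matrix"][:2,2]
def circ(s,c0,z,r,vmin):
    u,v=np.int32(pix(s,np.r_[c0,z])); x0,y0,w=u-40,v-40,80
    im=cv2.resize(s["color"][y0:y0+w,x0:x0+w],None,fx=6,fy=6,interpolation=cv2.INTER_CUBIC)
    im=cv2.GaussianBlur(im,(0,0),5); h=cv2.cvtColor(im,cv2.COLOR_BGR2HSV)
    m=((h[...,1]<30)&(h[...,2]>vmin)).astype(np.uint8)
    cs=cv2.findContours(m,cv2.RETR_LIST,cv2.CHAIN_APPROX_NONE)[0]
    p=np.vstack(cs)[:,0].astype(float); P=ray(s,(p+.5)/6-.5+[x0,y0],z)
    P=P[abs(np.hypot(*(P-c0).T)-r)<.012]
    for k in(.003,.0007):
        f=least_squares(lambda c:np.hypot(*(P-c).T)-r,c0,loss="cauchy",f_scale=k); c0=f.x
    return c0,np.mean(abs(f.fun)<.0015)
def look(js=None,names=("side","top")):
    for n in names:
        s=viewer.snapshot(n); vm={"side":(75,80),"top":(110,140)}[n]
        g=ray(s,[[280,215]] if n=="top" else [[279,263]],.036)[0]
        st,a=circ(s,g,.036,.038,vm[1])
        j0=ray(s,[[283,202]] if n=="top" else [[273,228]],.092)[0] if js is None else js
        j,b=circ(s,np.array(j0),.092,.022,vm[0])
        print(n,"stand",np.round(st*1e3,1),round(a,2),"jar",np.round(j*1e3,1),round(b,2),"off",np.round((j-st)*1e3,1))
E
python3 - <<'E'
from h import *
look()
s=viewer.snapshot("top")
print(np.round(ray(s,[[189,170],[183,226]],.064),3),np.round(ray(s,[[337,124],[395,133],[438,187]],.03),3))
E
```

```text
side stand [525.6  76. ] 0.69 jar [540.9  68.5] 0.58 off [15.3 -7.5]
top stand [526.   78.6] 0.75 jar [542.5  71.8] 0.28 off [16.6 -6.8]
[[0.62  0.267]
 [0.501 0.28 ]] [[ 0.722 -0.052]
 [ 0.699 -0.18 ]
 [ 0.577 -0.271]]
```

```bash
python3 -m crank '{"linear":[[0,0,0],[-2,-1,0],[-3.8,-2.1,0],[-3.8,-2.1,0],[-3.8,-2.1,0],[-3.8,-2.1,0],[-3.8,-2.1,0],[-3.8,-2.1,0],[-3.8,-2.1,0],[-3.8,-2.1,0],[-3.8,-2.1,0],[-3.8,-2.1,0],[-3.8,-2.1,0],[-3.8,-2.1,0],[-3.8,-2.1,0],[-3.8,-2.1,0],[-3.8,-2.1,0],[-2,-1,0],[0,0,0],[0,0,0]],"angular":[[0,0,7],[0,0,0],[0,0,0],[0,0,0],[0,0,0],[0,0,0],[0,0,0],[0,0,0],[0,0,0],[0,0,0],[0,0,0],[0,0,0],[0,0,0],[0,0,0],[0,0,0],[0,0,0],[0,0,0],[0,0,0],[0,0,0],[0,0,0]],"grip":[1,1,1,1,1,1,1,1,1,1,1,1,1,1,1,1,1,1,1,1]}' 20
cat >> h.py <<'E'
def tool(j,st,d):
    s=env.get_state(); R=np.array(s["tcp_rot"]); p=np.array(s["tcp_pos"]); u=np.array(st)-j; u/=np.hypot(*u)
    t=np.r_[np.array(j)-u*d,.047]; print("t",round(s["time_s"],1),"tcp",np.round(p*1e3,1),"tool x deg",round(np.degrees(np.arctan2(R[1,0],R[0,0])),1),"push deg",round(np.degrees(np.arctan2(u[1],u[0])),1),"go cm",np.round(R.T@(t-p)*100,2),"gap",round(s["finger_gap"],4),"F",np.round(s["wrist_force"],1))
E
python3 -c "
from h import *
tool([.5417,.0702],[.5258,.0773],.065)"
```

```text
time_s: 2.25
tcp_pos: [0.6032, 0.0445, 0.2309]
tcp_rot: [[-0.914, 0.406, -0.001], [0.406, 0.914, 0.0], [0.001, -0.0, -1.0]]
wrist_force: [-0.9, -0.1, 0.4]
finger_gap: 0.0002
grasp_force: 0.0
t 2.2 tcp [603.2  44.5 230.9] tool x deg 156.0 push deg 155.9 go cm [ 0.14 -0.16 18.39] gap 0.0002 F [-0.9 -0.1  0.4]
```

```bash
python3 -m crank '{"linear":[[0,-0.1,3],[0,0,4],[0,0,4],[0,0,3],[0,0,2],[0,0,1.5],[0,0,0.9],[0,0,0],[0,0,0]],"angular":[[0,0,0],[0,0,0],[0,0,0],[0,0,0],[0,0,0],[0,0,0],[0,0,0],[0,0,0],[0,0,0]],"grip":[1,1,1,1,1,1,1,1,1]}'
python3 -c "
from h import *
look()
tool([.5417,.0702],[.5258,.0773],.040)
s=viewer.snapshot('side');cv2.imwrite('pics/s1.png',cv2.resize(s['color'][150:330,180:420],(720,540)))"
```

```text
time_s: 3.15
tcp_pos: [0.6037, 0.0441, 0.0481]
tcp_rot: [[-0.914, 0.405, 0.001], [0.405, 0.914, 0.0], [-0.001, 0.001, -1.0]]
wrist_force: [0.3, 0.1, 0.5]
finger_gap: 0.0
grasp_force: 0.0
side stand [524.9  76.2] 0.72 jar [540.9  67.9] 0.66 off [16.  -8.3]
top stand [522.4  77.4] nan jar [543.5  66.2] nan off [ 21.1 -11.2]
t 3.2 tcp [604.1  43.9  48.5] tool x deg 156.1 push deg 155.9 go cm [ 2.77 -0.13  0.15] gap 0.0003 F [-0.6  0.3  0.2]
  return _methods._mean(a, axis=axis, dtype=dtype,
  ret = ret.dtype.type(ret / rcount)
```

View pics/s1.png

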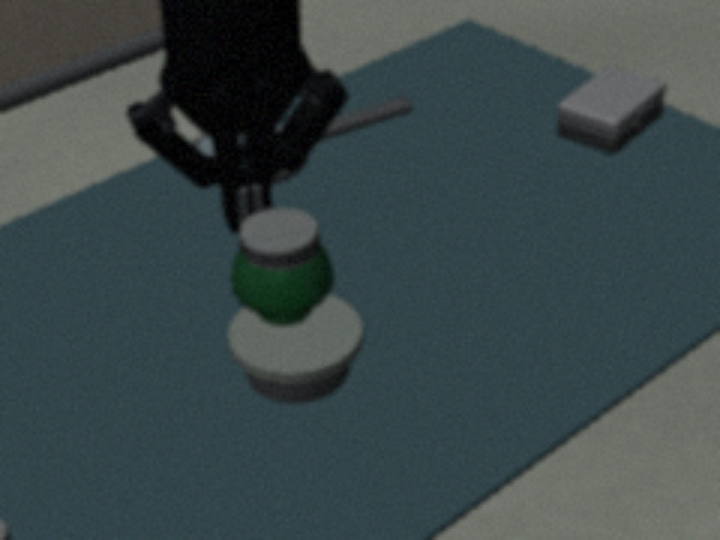

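The side crop shows the gripper behind the jar without touching it: fingers at (247,200), jar at (282,265), stand at (296,335). From here the side view is clear. I'll push slowly along tool x.

```bash
python3 -m crank '{"linear":[[0.6,-0.1,0.1],[0.8,0,0],[0.6,0,0],[0.2,0,0],[0.1,0,0],[0.1,0,0],[0.1,0,0],[0.1,0,0],[0.1,0,0],[0.1,0,0],[0.1,0,0],[0.1,0,0],[0.1,0,0],[0.1,0,0],[0.1,0,0],[0,0,0]],"angular":[[0,0,0],[0,0,0],[0,0,0],[0,0,0],[0,0,0],[0,0,0],[0,0,0],[0,0,0],[0,0,0],[0,0,0],[0,0,0],[0,0,0],[0,0,0],[0,0,0],[0,0,0],[0,0,0]],"grip":[1,1,1,1,1,1,1,1,1,1,1,1,1,1,1,1]}'
python3 -W ignore -c "
from h import *
look([.5335,.0735],('side',))
tool([.5258,.0773],[.51,.0844],.040)"
```

```text
time_s: 4.9
tcp_pos: [0.5725, 0.0563, 0.0463]
tcp_rot: [[-0.914, 0.405, -0.0], [0.405, 0.914, 0.0], [0.0, -0.0, -1.0]]
wrist_force: [1.8, -0.2, 0.6]
finger_gap: -0.0001
grasp_force: 0.5
side stand [524.9  76.3] 0.72 jar [532.3  72.1] 0.65 off [ 7.5 -4.1]
t 5.0 tcp [572.5  56.3  46.3] tool x deg 156.1 push deg 155.8 go cm [ 1.12  0.01 -0.07] gap 0.0003 F [ 0.7 -0.   0.7]
```

```bash
python3 -m crank '{"linear":[[0.1,0,0],[0.1,0,0],[0.1,0,0],[0.1,0,0],[0.1,0,0],[0.1,0,0],[0.1,0,0],[0.1,0,0],[0,0,0],[-0.3,0,0],[-1,0,0],[-2,0,0],[-3,0,-2],[-3,0,-4],[-3,0,-4],[-3,0,-4],[-3,0,-4],[0,0,0]],"angular":[[0,0,0],[0,0,0],[0,0,0],[0,0,0],[0,0,0],[0,0,0],[0,0,0],[0,0,0],[0,0,0],[0,0,0],[0,0,0],[0,0,0],[0,0,0],[0,0,0],[0,0,0],[0,0,0],[0,0,0],[0,0,0]],"grip":[1,1,1,1,1,1,1,1,1,1,1,1,1,1,1,1,1,1]}'
python3 -W ignore -c "
from h import *
look([.5258,.0766])
a=viewer.snapshot('side')['color'][195:295,220:340];b=viewer.snapshot('top')['color'][165:265,220:340]
cv2.imwrite('pics/s2.png',np.hstack([cv2.resize(i,(396,330)) for i in(a,b)]))"
```

```text
time_s: 6.75
tcp_pos: [0.7394, -0.0169, 0.2339]
tcp_rot: [[-0.914, 0.406, 0.014], [0.406, 0.914, -0.001], [-0.013, 0.005, -1.0]]
wrist_force: [1.4, -0.2, 0.4]
finger_gap: 0.0002
grasp_force: 0.0
side stand [525.6  75.9] 0.72 jar [526.2  75.4] 0.59 off [ 0.5 -0.5]
top stand [522.4  77.4] nan jar [525.8  76.6] nan off [ 3.4 -0.8]
```

View pics/s2.png

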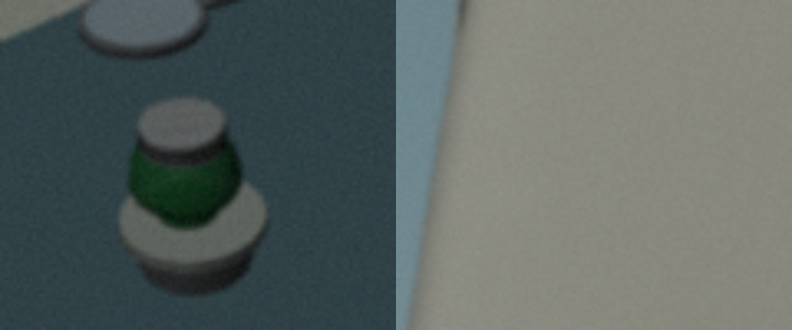

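The side crop shows the jar upright and centred, lid at (182,122) over the stand at (193,222). The arm blocks the top view, so I'll swing it aside to check from there.

```bash
python3 -m crank '{"linear":[[0,-2,0],[0,-4,0],[0,-4,0],[0,-4,0],[0,-4,0],[0,-4,0],[0,-4,0],[0,-4,0],[0,-2,0],[0,0,0]],"angular":[[0,0,0],[0,0,0],[0,0,0],[0,0,0],[0,0,0],[0,0,0],[0,0,0],[0,0,0],[0,0,0],[0,0,0]],"grip":[1,1,1,1,1,1,1,1,1,1]}'
python3 -W ignore -c "
from h import *
look([.5258,.0766])"
```

```text
time_s: 7.95
tcp_pos: [0.6007, -0.3095, 0.2252]
tcp_rot: [[-0.913, 0.408, -0.002], [0.408, 0.913, 0.001], [0.002, -0.0, -1.0]]
wrist_force: [1.0, 0.8, -0.3]
finger_gap: 0.0002
grasp_force: 0.0
side stand [525.6  75.9] 0.72 jar [526.   75.7] 0.6 off [ 0.3 -0.2]
top stand [524.3  77.7] 0.58 jar [528.7  78.8] 0.4 off [4.5 1.1]
```

The two views disagree by 4 mm in x, so I'll look at the top view.

```bash
python3 -W ignore - <<'E'
from h import *
out=[]
for n,c0,js in(("top",[.526,.077],[.526,.077]),("side",[.5255,.076],[.5255,.0757])):
    s=viewer.snapshot(n); u,v=np.int32(pix(s,np.r_[c0,.05])); im=s["color"][v-25:v+25,u-25:u+25]; im=cv2.resize(im,None,fx=8,fy=8,interpolation=cv2.INTER_CUBIC)
    h=cv2.cvtColor(cv2.GaussianBlur(im,(0,0),6),cv2.COLOR_BGR2HSV)
    st,_=circ(s,np.array(c0),.036,.038,{"side":80,"top":140}[n]); j,_=circ(s,np.array(js),.092,.022,{"side":75,"top":110}[n])
    th=np.linspace(0,2*np.pi,100)
    for c,z,r,k in((st,.036,.038,(0,0,255)),(j,.092,.022,(255,0,255))):
        q=np.array([pix(s,np.r_[c+r*np.array([np.cos(t),np.sin(t)]),z]) for t in th]); q=(q-[u-25,v-25]+.5)*8
        cv2.polylines(im,[np.int32(q)],True,k,1)
    out.append(im)
    a=200 if n=="top" else 200
    print(n,"V,S col",[(int(x[2]),int(x[1])) for x in h[::16,a]])
cv2.imwrite("pics/s3.png",np.hstack(out)[:, :800])
E
```

```text
top V,S col [(143, 61), (144, 60), (144, 62), (144, 60), (143, 59), (142, 43), (123, 31), (138, 15), (151, 14), (152, 13), (152, 12), (153, 12), (153, 12), (151, 14), (149, 14), (151, 14), (136, 13), (91, 45), (81, 72), (129, 22), (174, 9), (178, 11), (158, 18), (143, 48), (145, 58)]
side V,S col [(94, 14), (94, 11), (93, 11), (93, 14), (91, 11), (93, 8), (84, 12), (46, 17), (31, 8), (43, 47), (58, 127), (56, 150), (50, 179), (48, 175), (47, 174), (44, 180), (40, 179), (31, 181), (41, 131), (79, 26), (99, 15), (99, 15), (98, 13), (97, 16), (75, 14)]
```

View pics/s3.png

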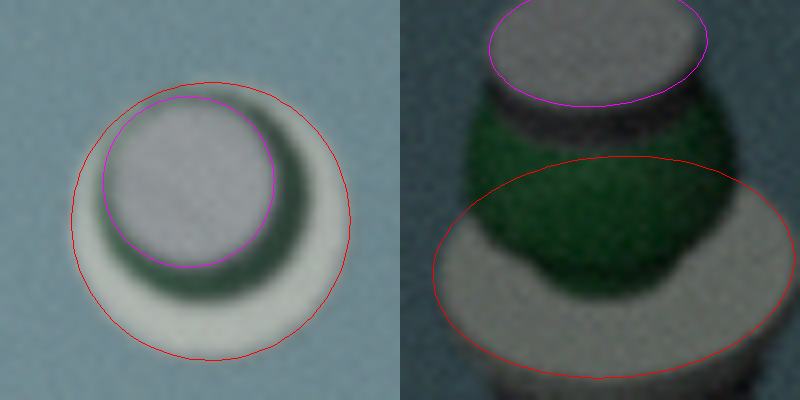

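The top view shows the lid at (188,182) and the stand at (211,221). After allowing for parallax, the jar is still about 4 mm off in +x. In the side crop the foot's front edge, at (603,298), also suggests it is too far back. The contact geometry (belly radius plus half a pad) gives about +3 mm, so one more 3 mm nudge is needed.

```bash
python3 -W ignore -c "
from h import *
s=env.get_state();R=np.array(s['tcp_rot']);p=np.array(s['tcp_pos']);d=np.array([-.914,.405,0])
f=np.array([.5652,.0595,.0463]);
for q in(f-.03*d,f):print(np.round(R.T@(q-p)*100,2))"
```

```text
[15.23 31.88 17.99]
[18.23 31.89 17.99]
```

```bash
python3 -m crank '{"linear":[[0,2,0],[0,4,0],[0,4,0],[0,4,0],[0,4,0],[0,4,0],[0,4,0],[0,4,0],[1,1.9,0],[3,0,2],[3,0,3],[3,0,3],[2,0,3],[1,0,3],[0.5,0,2],[0,0,1.5],[0,0,0.5],[0,0,0],[0,0,0]],"angular":[[0,0,0],[0,0,0],[0,0,0],[0,0,0],[0,0,0],[0,0,0],[0,0,0],[0,0,0],[0,0,0],[0,0,0],[0,0,0],[0,0,0],[0,0,0],[0,0,0],[0,0,0],[0,0,0],[0,0,0],[0,0,0],[0,0,0]],"grip":[1,1,1,1,1,1,1,1,1,1,1,1,1,1,1,1,1,1,1]}'
python3 -W ignore -c "
from h import *
s=env.get_state();R=np.array(s['tcp_rot']);p=np.array(s['tcp_pos'])
print(np.round(R.T@(np.array([.5652,.0595,.0463])-p)*100,2))"
```

```text
time_s: 10.05
tcp_pos: [0.6098, 0.0392, 0.0472]
tcp_rot: [[-0.914, 0.405, 0.002], [0.405, 0.914, 0.0], [-0.001, 0.001, -1.0]]
wrist_force: [0.8, 0.6, -0.3]
finger_gap: 0.0002
grasp_force: 0.0
[4.9  0.05 0.08]
```

Contact is 4.9 cm ahead; I'll go 5.2 cm in all, then retreat and swing aside.

```bash
python3 -m crank '{"linear":[[1,0,0],[1.5,0,0.1],[1,0,0],[0.7,0,0],[0.2,0,0],[0.1,0,0],[0.1,0,0],[0.1,0,0],[0.1,0,0],[0.1,0,0],[0.1,0,0],[0.1,0,0],[0.1,0,0],[0,0,0],[0,0,0]],"angular":[[0,0,0],[0,0,0],[0,0,0],[0,0,0],[0,0,0],[0,0,0],[0,0,0],[0,0,0],[0,0,0],[0,0,0],[0,0,0],[0,0,0],[0,0,0],[0,0,0],[0,0,0]],"grip":[1,1,1,1,1,1,1,1,1,1,1,1,1,1,1]}'
python3 -m crank '{"linear":[[-0.3,0,0],[-1,0,0],[-2,0,0],[-3,0,-2],[-3,0,-4],[-3,0,-4],[-3,0,-4],[-2,0,-4],[0,-3,0],[0,-4,0],[0,-4,0],[0,-4,0],[0,-4,0],[0,-4,0],[0,-4,0],[0,-4,0],[0,-3,0],[0,0,0]],"angular":[[0,0,0],[0,0,0],[0,0,0],[0,0,0],[0,0,0],[0,0,0],[0,0,0],[0,0,0],[0,0,0],[0,0,0],[0,0,0],[0,0,0],[0,0,0],[0,0,0],[0,0,0],[0,0,0],[0,0,0],[0,0,0]],"grip":[1,1,1,1,1,1,1,1,1,1,1,1,1,1,1,1,1,1]}'
cat > fin.py <<'E'
from h import *
out=[]
for n in("top","side"):
    s=viewer.snapshot(n); u,v=np.int32(pix(s,np.r_[.526,.077,.06])); im=s["color"][v-25:v+25,u-25:u+25]; im=cv2.resize(im,None,fx=8,fy=8,interpolation=cv2.INTER_CUBIC)
    st,_=circ(s,np.array([.526,.077]),.036,.038,{"side":80,"top":140}[n]); j,_=circ(s,np.array([.525,.077]),.092,.022,{"side":75,"top":110}[n])
    print(n,np.round(st*1e3,1),np.round(j*1e3,1),np.round((j-st)*1e3,1))
    th=np.linspace(0,2*np.pi,100)
    # what a jar exactly centred on the stand would look like: lid, belly, foot rings
    for z,r,k in((.036,.038,(0,0,255)),(.092,.022,(255,0,255)),(.057,.029,(0,255,255)),(.036,.016,(255,255,0))):
        q=np.array([pix(s,np.r_[st+r*np.array([np.cos(t),np.sin(t)]),z]) for t in th]); q=(q-[u-25,v-25]+.5)*8
        cv2.polylines(im,[np.int32(q)],True,k,1)
    out.append(im)
cv2.imwrite("pics/s4.png",np.hstack(out))
E
python3 -W ignore fin.py
```

```text
time_s: 11.55
tcp_pos: [0.5612, 0.0602, 0.0453]
tcp_rot: [[-0.914, 0.405, -0.0], [0.405, 0.914, 0.0], [0.0, -0.0, -1.0]]
wrist_force: [0.7, 0.1, -0.5]
finger_gap: 0.0003
grasp_force: 0.3
time_s: 13.35
tcp_pos: [0.5803, -0.3248, 0.2254]
tcp_rot: [[-0.913, 0.409, -0.0], [0.409, 0.913, -0.001], [-0.0, -0.001, -1.0]]
wrist_force: [-0.4, 1.3, -0.2]
finger_gap: 0.0002
grasp_force: 0.0
top [524.3  77.6] [526.2  80.8] [1.9 3.1]
side [525.6  75.9] [522.6  77.5] [-3.1  1.6]
```

View pics/s4.png

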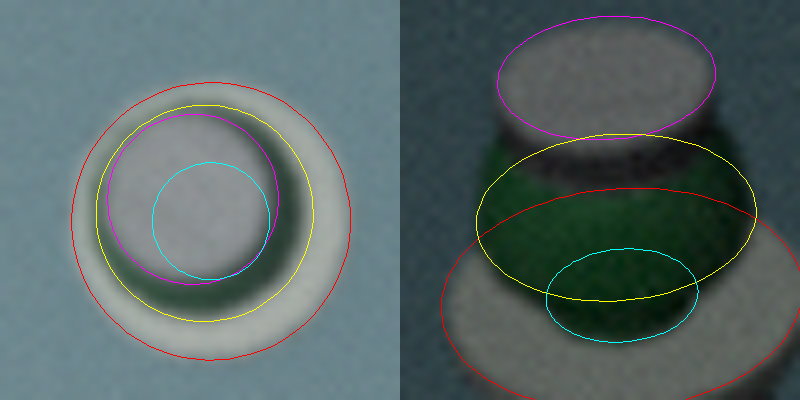

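The final crop overlays the outline a centred jar would have. In the side view the foot ring (cyan, 622,342) and the belly ring (yellow) sit on the jar to within about 1 mm. In the top view the belly ring is off by only about 1 px (2–3 mm). All the estimates scatter around zero, within about 3.6 mm. The arm is clear, so I'm handing in.

```bash
python3 -c "
from rig import env
print(env.sign_off())"
```

```text
the job is handed in; nothing more can be done
None
```

The jar is standing upright and untouched near the middle of the stand, and the job is handed in; my estimates put it up to about 3.6 mm off centre (limit 5.5 mm), and sign-off returned no verdict.

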